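# Make up two mixing kits in the glovebox

### The job

Make up the two kits for the mixer: the blue carrier gets the all-white mixing cup in its wide pocket and the black-capped amber vial in its narrow pocket; the orange carrier gets the black mixing cup in its wide pocket and the red-lidded aluminium canister in its narrow pocket. Keep each one upright and set it down gently on the pocket's floor, never dropping or toppling it. Leave the green-lidded cup, the white-capped vial and the mortar standing where they are.

Things in the scene. Friction and masses are not known exactly. Their poses are not given: they have to be found in the camera images.
- cup_white_center (a point): Mixing cup, white with a white ribbed screw lid; 60 mm across (its lid is the widest part), 70 mm tall, about 110 g, standing upright. The point is its centre, 35 mm above its underside; z is its axis, its yaw means nothing.
- cup_black_center (a point): Mixing cup, all black with a black ribbed screw lid; 60 mm across (its lid is the widest part), 70 mm tall, about 110 g, standing upright. The point is its centre, 35 mm above its underside; z is its axis, its yaw means nothing.
- vial_black_cap_center (a point): Amber glass vial with a black cap and a blank paper label; 30 mm across, 70 mm tall with its cap, about 60 g, standing upright. The point is its centre, 35 mm above its underside; z is its axis, its yaw means nothing.
- canister_center (a point): Powder canister of bare aluminium with a red lid; 40 mm across, 66 mm tall, about 150 g, standing upright. The point is its centre, 33 mm above its underside; z is its axis, its yaw means nothing.
- kit_blue: Kit carrier: low grey tray with blue rims and end loops; does not shift. Origin: centre of its underside; x along, y across, z up. 152 x 92 mm over the walls (end loops to x = +-102, 12 mm high). Floor 3 mm thick; walls and divider 4 mm thick, tops 14 mm above the underside. WIDE pocket 84 x 84 mm, centred at x = -30, y = 0 mm. NARROW pocket 56 (x) x 84 (y) mm, centred at x = 44, y = 0 mm.
- kit_orange: Kit carrier: low grey tray with orange rims and end loops; does not shift. Origin: centre of its underside; x along, y across, z up. 152 x 92 mm over the walls (end loops to x = +-102, 12 mm high). Floor 3 mm thick; walls and divider 4 mm thick, tops 14 mm above the underside. WIDE pocket 84 x 84 mm, centred at x = -30, y = 0 mm. NARROW pocket 56 (x) x 84 (y) mm, centred at x = 44, y = 0 mm.
- cup_green_lid_center (a point): Mixing cup, white with a GREEN lid, not part of either kit, to be left alone; 60 mm across (its lid is the widest part), 70 mm tall, about 110 g, standing upright. The point is its centre, 35 mm above its underside; z is its axis, its yaw means nothing.
- vial_white_cap_center (a point): Amber glass vial with a WHITE cap, not part of either kit, to be left alone; 30 mm across, 70 mm tall with its cap, about 60 g, standing upright. The point is its centre, 35 mm above its underside; z is its axis, its yaw means nothing.
- mortar_center (a point): White porcelain mortar with its pestle leaning in it, to be left alone; 82 mm across the rim, 46 mm tall (pestle to 65 mm), 350 g. The point is on its axis, 22 mm above its underside.
Not all that is in view belongs to the job. What is meant by the part that bears cup_black_center is not purple or yellow, and is the smaller of those in its own colour.

How it is judged:
By the outcome, as a careful person would: the job done as asked, in the order asked, and still so for the second after the job is handed in, with the robot touching nothing.
It also fails if it takes over 96 s, if anything falls off the work surface, if the arm or the gripper's body presses on something with over 40 N, if the wrist force passes 120 N, or if a joint passes its speed limit or range.

### The arm

A 7-joint arm with a two-finger parallel gripper is mounted at the origin on the work surface. World frame = base frame: x ahead of the robot, y to its left, z up, the work surface at z = 0. Lengths are in m, angles in rad, forces in N, time in s.
With the tool pointing down it reaches from about 0.35 to 0.9 m from the base axis. Payload 8.1 kg.
Tool frame: the origin (TCP) lies at the centre of the arm's flange, where the gripper is bolted on; the fingertips stand 178 mm ahead of it and the grasp point (between the pads) lies 159 mm ahead of it; z points along the fingers, y is the direction in which the jaws open and shut (so a half turn about z gives the same grasp; the last joint's range is limited). The gripper opens to 92 mm and grips with 3 to 60 N. Pads are 19 mm wide; open, the fingers measure 130 mm over their backs; the gripper's body (75 mm by 190 mm) begins 47 mm behind the grasp point.
Start: joints at [1.048, 0.434, 0.025, 1.573, -0.012, 1.134, -0.075], TCP at [0.255, -0.571, 0.405] pointing down, gripper open.
Joint ranges: [-2.62, 2.62], [-0.44, 2.09], [-1.27, 1.32], [0.08, 2.57], [-1.32, 4.46], [0.12, 2], [-2.74, 2.74]. Speed limits (rad/s): [2.22, 2.22, 3.01, 3.01, 3.14, 3.14, 3.14].

### API

Orientations are given as a rotation vector (axis times angle).
In Python, from cell import arm, get_image, camera_model gives the robot as it stands. The module is installed in compiled form; this text tells all that it offers.
- The arm moves only by the shell command python3 -m pendant 'ROWS' [FORCE]. ROWS is JSON, a list that holds one entry, the list of rows, each a list of 7 numbers: the shift along the tool's x, y, z in mm, then the turn, a rotation vector about the tool's x, y, z in rad, then the closure, from -1 (fully open) to 1 (shut). In form: [[[x, y, z, rx, ry, rz, hand], ...]]. A call has 1 to 20 rows; each row is the pose to reach, as a shift and turn from the pose commanded when the call began, along the tool's axes at that moment; what a row does not reach only later rows make up. A row lasts 1/8 s, in which the tool goes at most 62.5 mm and 10.7 degrees, less where a joint would pass 70% of its speed; a pose out of reach is approached as far as the arm can. A call with a gripper value outside its range is refused whole. The fingers move at their own pace and stop on an object; FORCE is the grip in N (left out, the last holds). Time passes only in rows, so rows that repeat a pose let the fingers close. It gives the time, the measured TCP pose, the force and the opening at its end, in the units of the state.
- arm.observe(): the state, without advancing time (a new reading comes with each control period).
- get_image(name): name is "scene" or "side" or "wrist"; returns the picture (384x512x3 uint8, red, green, blue); there is no depth.
- camera_model(name): a dict with "fx", "fy", "cx", "cy" (pixels), "position" and "orientation" of the camera in the world; the wrist camera has in their place "T_tool_cam" (4x4, takes a point from camera to tool coordinates, whose origin is the TCP and whose axes are the flange's). Camera axes: x right, y down, z forward; pixel columns grow to the right and rows downward; lengths in m; the calibration is good to about 2 mm. A picture is of the moment at which its call begins: read the wrist's pose just before it. camera_model takes no time and is no camera call.
- arm.sign_off(): hands the job in, once; it reports no verdict.
The state is a dict: "clock": time; "joints": joint angles; "dq": joint speeds; "joint_efforts": joint torques, N m; "position": TCP position; "ee_rot": TCP orientation; "force": force on the tool from outside, world axes, zero at the start; "ft_torque": the same for the moment, N m; "width": opening from 0.0 (shut) to 1.0 (fully open).
Only numpy, scipy, OpenCV 4.12 (cv2) and the standard library are available. Lean on these libraries where they do the work, as an engineer would, in place of code of your own. Each camera call takes 0.05 s, during which the arm holds its last target.

## Working session

There is one attempt and no reset: what is moved stays moved. The work goes in short steps, Python scripts to look and compute and a shell command to move; the robot and the scene stay as the last step left them, time stands still between calls to the robot, and variables do not carry over. Pictures are saved under pics/ and viewed, and the job is handed in when it is done.

```bash
mkdir -p pics; ls
python3 - <<'E'
from cell import arm,get_image,camera_model
import cv2
print(arm.observe())
for n in ("scene","side","wrist"):
    im=get_image(n); cv2.imwrite(f"pics/{n}0.png",cv2.cvtColor(im,cv2.COLOR_RGB2BGR)); print(n,camera_model(n))
E
```

```text
pics
{'clock': 0.0, 'joints': array([ 1.04839893,  0.43521495,  0.02500655,  1.57406659, -0.01161774,
        1.13399519, -0.07510346]), 'dq': array([-3.50077570e-04,  1.03515781e-05,  1.60743976e-03,  1.47605018e-03,
       -1.46309216e-03, -5.77443620e-04,  9.90530671e-04]), 'joint_efforts': array([-4.19363696e-04, -6.67842865e+01,  9.85163748e-01, -3.14464188e+01,
       -6.02297159e-02,  4.26334469e-02,  1.14008296e-04]), 'position': array([ 0.25460342, -0.57054858,  0.40396193]), 'ee_rot': array([-3.07123943e+00, -6.54108178e-01,  7.13168151e-04]), 'force': array([ 0.95796013, -0.3003474 , -0.27028051]), 'ft_torque': array([ 0.01553268, -0.01568943, -0.02028957]), 'width': 1.000408379631696}
scene {'fx': 384.7898515328357, 'fy': 384.7898515328357, 'cx': 258.4822662523898, 'cy': 186.99373624379575, 'position': array([0.97138938, 0.04284656, 0.80544857]), 'orientation': array([-1.78727077, -2.03083997,  0.57016114])}
side {'fx': 369.03966432062623, 'fy': 369.03966432062623, 'cx': 260.1583935086524, 'cy': 194.98268908403787, 'position': array([0.10283702, 0.56070755, 0.87077063]), 'orientation': array([-0.86586782,  2.61561652, -1.00471505])}
wrist {'fx': 300.9417061912928, 'fy': 300.9417061912928, 'cx': 257.34386229801356, 'cy': 189.50206747855293, 'T_tool_cam': array([[ 3.45610266e-04, -9.64866027e-01, -2.62742137e-01,
         7.12375151e-02],
       [ 9.99999916e-01,  2.75932167e-04,  3.02093394e-04,
        -2.18325574e-04],
       [-2.18980645e-04, -2.62742220e-01,  9.64866041e-01,
         2.09522538e-02],
       [ 0.00000000e+00,  0.00000000e+00,  0.00000000e+00,
         1.00000000e+00]])}
```

View pics/scene0.png

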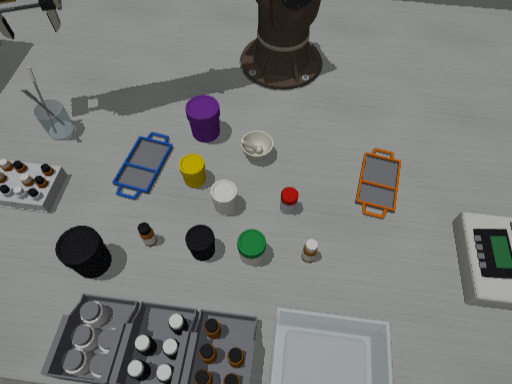

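View pics/side0.png

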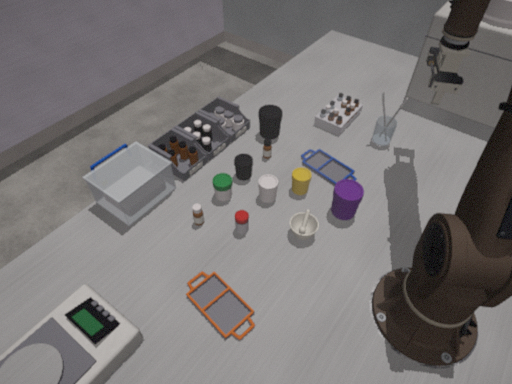

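View pics/wrist0.png

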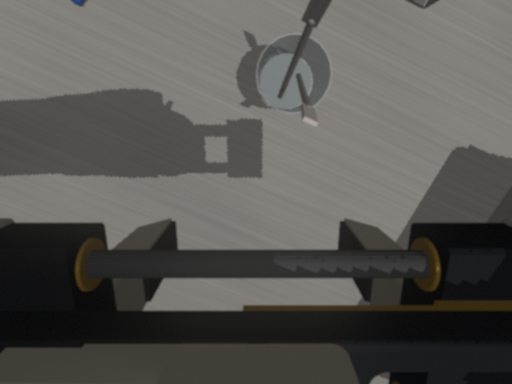

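Black-cup candidates are the large one at (85,252) and the small one at (201,243) in the scene view. The purple (204,118) and yellow (193,171) cups are excluded. The small one at (201,243) fits "smaller in its own colour". I'll confirm this in enlarged crops.

Run:
```python
import cv2
im=cv2.imread("pics/scene0.png")
cv2.imwrite("pics/c1.png",cv2.resize(im[120:285,40:270],None,fx=3.4,fy=3.4,interpolation=cv2.INTER_CUBIC))
a=cv2.resize(im[130:270,230:420],None,fx=3,fy=3,interpolation=cv2.INTER_CUBIC)
cv2.imwrite("pics/c2.png",a)
s=cv2.imread("pics/side0.png")
cv2.imwrite("pics/c3.png",cv2.resize(s[90:340,160:380],None,fx=2.4,fy=2.4,interpolation=cv2.INTER_CUBIC))
```

```text
(no output)
```

View pics/c1.png

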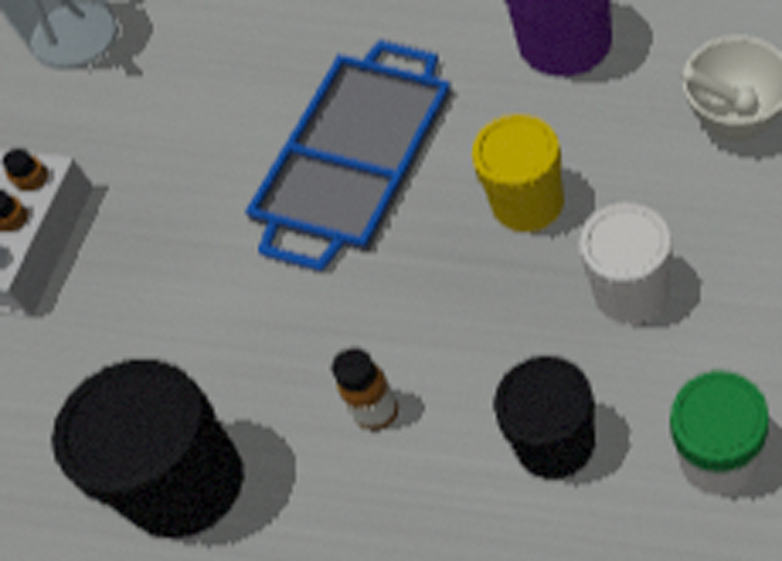

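View pics/c2.png

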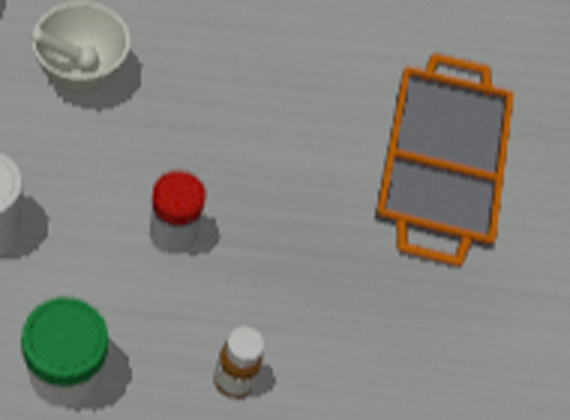

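View pics/c3.png

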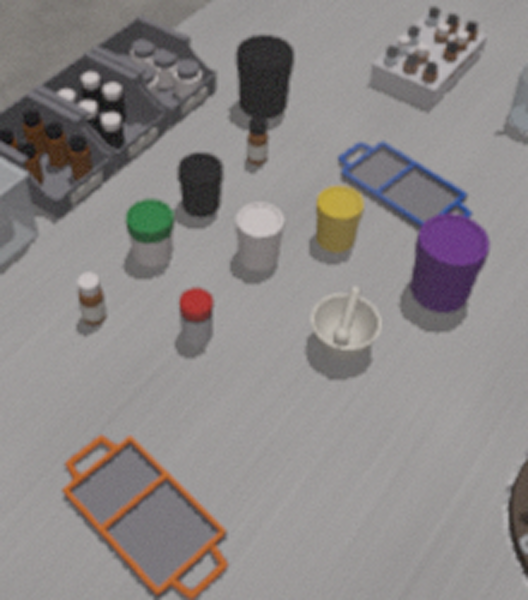

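```bash
cat > h.py <<'E'
import numpy as np,cv2
from scipy.spatial.transform import Rotation as R
from cell import arm,get_image,camera_model
def cam(n,st=None):
    m=camera_model(n)
    if n!="wrist": return m,np.array(m["position"]),R.from_rotvec(m["orientation"]).as_matrix()
    st=st or arm.observe()
    T=np.eye(4);T[:3,:3]=R.from_rotvec(st["ee_rot"]).as_matrix();T[:3,3]=st["position"]
    T=T@m["T_tool_cam"]; return m,T[:3,3],T[:3,:3]
def rays(c,uv):
    m,p,M=c; uv=np.atleast_2d(uv).astype(float)
    d=np.c_[(uv[:,0]-m["cx"])/m["fx"],(uv[:,1]-m["cy"])/m["fy"],np.ones(len(uv))]
    return p,d@M.T
def onz(c,uv,z):
    p,d=rays(c,uv); return p+d*((z-p[2])/d[:,2])[:,None]
def tri(c1,u1,c2,u2):
    p,d=rays(c1,u1);q,e=rays(c2,u2);d=d[0];e=e[0]
    s=np.linalg.lstsq(np.c_[d,-e],q-p,rcond=None)[0]
    a=p+d*s[0];b=q+e*s[1];return (a+b)/2,np.linalg.norm(a-b)
def proj(c,P):
    m,p,M=c;x=(np.atleast_2d(P)-p)@M
    return np.c_[x[:,0]/x[:,2]*m["fx"]+m["cx"],x[:,1]/x[:,2]*m["fy"]+m["cy"]]
E
python3 - <<'E'
from h import *
S=cam("scene");D=cam("side");np.set_printoptions(precision=4,suppress=True)
for n,a,b,z in [("white",(223.8,191.2),(268.3,181.3),.07),("black",(199.7,236.8),(243.3,160.4),.07),("vial",(143.8,226.5),(267.5,142.5),.07),("can",(289.3,194.7),(241.7,214.6),.066),
 ("green",(251.5,240),(222.5,180.5),.07),("wvial",(311.5,244),(197,207),.07)]:
    print(n,*tri(S,a,D,b),onz(S,a,z)[0][:2],onz(D,b,z)[0][:2])
for n,lo,hi in [("blue",(100,150,60),(125,255,255)),("orange",(5,170,90),(18,255,255))]:
  for v,c in (("scene",S),("side",D)):
    h=cv2.cvtColor(cv2.imread(f"pics/{v}0.png"),cv2.COLOR_BGR2HSV)
    m=cv2.inRange(h,lo,hi); k,l,st,ce=cv2.connectedComponentsWithStats(m)
    # keep comps within ROI
    roi={"bluescene":(105,120,185,210),"orangescene":(345,140,415,225),"blueside":(290,140,365,195),"orangeside":(175,260,265,350)}[n+v]
    yy,xx=np.nonzero(m); s=(xx>roi[0])&(xx<roi[2])&(yy>roi[1])&(yy<roi[3])
    P=onz(c,np.c_[xx[s],yy[s]],.013)[:,:2]
    r=cv2.minAreaRect((P*1000).astype(np.float32)); b=cv2.boxPoints(r)
    e=b[1]-b[0] if np.linalg.norm(b[1]-b[0])>np.linalg.norm(b[2]-b[1]) else b[2]-b[1]
    print(n,v,s.sum(),r, "long axis deg",np.degrees(np.arctan2(e[1],e[0])))
# divider points
for n,a,b in [("blue div",(342,161),None),("orange div",(449,167),None)]:
    off,sc=((40,120),3.4) if 'blue' in n else ((230,130),3)
    print(n,onz(S,(a[0]/sc+off[0],a[1]/sc+off[1]),.014))
E
```

```text
white [ 0.5315 -0.0822  0.0666] 0.0038852414959475137 [ 0.5349 -0.0799] [ 0.5293 -0.0816]
black [ 0.6489 -0.1119  0.0655] 0.0007634781813425243 [ 0.6511 -0.1106] [ 0.6458 -0.1085]
vial [ 0.6402 -0.2342  0.0626] 0.0014686902851459443 [ 0.643  -0.2321] [ 0.6354 -0.226 ]
can [0.5186 0.0647 0.0622] 0.004388185876375534 [0.5223 0.0664] [0.5159 0.0648]
green [ 0.643  -0.003   0.0672] 0.00018830359218606997 [ 0.6443 -0.0027] [ 0.6411 -0.0011]
wvial [0.6345 0.1206 0.0659] 0.002955957576999545 [0.6372 0.1214] [0.6312 0.1215]
blue scene 614 ((446.77630615234375, -305.67816162109375), (93.92919158935547, 200.62307739257812), 80.62712097167969) long axis deg -9.372885
blue side 17 ((364.4566650390625, -321.03985595703125), (28.804882049560547, 53.89413833618164), 20.481008529663086) long axis deg -69.51895
orange scene 601 ((421.63720703125, 283.08782958984375), (93.00021362304688, 201.4164581298828), 80.58812713623047) long axis deg -9.41188
orange side 355 ((414.161376953125, 284.12042236328125), (90.29156494140625, 199.27195739746094), 80.68940734863281) long axis deg -9.310586
blue div [[ 0.4601 -0.3066  0.014 ]]
orange div [[0.4361 0.2851 0.014 ]]
```

Run:
```python
from h import *
S=cam("scene");D=cam("side");np.set_printoptions(precision=4,suppress=True)
for n,a,b in [("yellow",(192,163.5),(301.7,175)),("purple",(204,107),(348.8,191)),("bigblack",(78,245),(270,115)),("mortar",(257,143),(303.5,224))]:
    print(n,*tri(S,a,D,b))
s=arm.observe();print(R.from_rotvec(s["ee_rot"]).as_matrix())
u=np.array([np.cos(np.radians(-9.4)),np.sin(np.radians(-9.4))])
for n,c in (("blue",(.4445,-.3055)),("orange",(.418,.2835))): print(n,np.array(c)-.03*u,np.array(c)+.044*u)
```

```text
yellow [ 0.4656 -0.1687  0.0649] 0.001835619259629821
purple [ 0.3107 -0.1685  0.0938] 0.003106832437487442
bigblack [ 0.7072 -0.3442  0.0826] 0.00459749856091498
mortar [ 0.3678 -0.0263  0.0436] 0.0010786926650059767
[[ 0.9132  0.4075 -0.0006]
 [ 0.4075 -0.9132  0.001 ]
 [-0.0001 -0.0011 -1.    ]]
blue [ 0.4149 -0.3006] [ 0.4879 -0.3127]
orange [0.3884 0.2884] [0.4614 0.2763]
```

```bash
python3 -m pendant '[[[30,-22,4,0,0,0.05,-1],[80,-59,10,0,0,0.15,-1],[125,-93,15,0,0,0.28,-1],[170,-126,20,0,0,0.4,-1],[215,-159,26,0,0,0.5,-1],[260,-192,31,0,0,0.58,-1],[305,-226,36,0,0,0.583,-1],[350,-259,42,0,0,0.583,-1],[395,-292,47,0,0,0.583,-1],[430,-318,51,0,0,0.583,-1],[452,-334,54,0,0,0.583,-1],[452,-334,54,0,0,0.583,-1],[452,-334,54,0,0,0.583,-1]]]' 30
cat > look.py <<'E'
import sys
from h import *
s=arm.observe();im=get_image("wrist");cv2.imwrite(f"pics/{sys.argv[1]}.png",cv2.cvtColor(im,cv2.COLOR_RGB2BGR))
np.savez(f"{sys.argv[1]}.npz",p=s["position"],r=s["ee_rot"])
print(s["clock"],s["position"],s["ee_rot"],s["force"],s["width"],s["joints"])
E
python3 look.py w1
```

```text
clock: 1.78
position: [0.531, -0.0823, 0.3505]
ee_rot: [3.13, -0.257, -0.001]
force: [0.2, -0.3, 0.5]
width: 0.999
1.775 [ 0.53101785 -0.08228987  0.3505394 ] [ 3.13045805e+00 -2.57136006e-01 -1.12673343e-03] [ 0.19401292 -0.28967099  0.48002982] 0.9989443018064348 [ 0.11976495  0.35180132 -0.08562827  1.85091153  0.03716487  0.94113663
 -1.7172646 ]
```

View pics/w1.png

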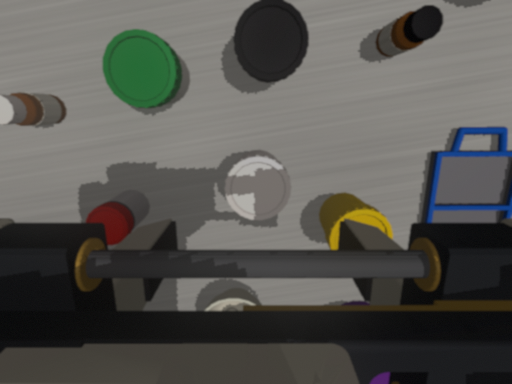

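The wrist view shows the white lid centred at (258,188), the black lid at (271,40), green at (143,68), and the red lid at (110,222).

Run:
```python
from h import *
np.set_printoptions(precision=4,suppress=True)
f=np.load("w1.npz");c=cam("wrist",{"position":f["p"],"ee_rot":f["r"]})
for n,uv,z in [("white",(257.5,188),.07),("black",(271.5,39),.07),("can",(110,222),.066),("green",(142,68),.07),("vial cap top",(428,20),.07)]: print(n,onz(c,uv,z))
```

```text
white [[ 0.5326 -0.0824  0.07  ]]
black [[ 0.6505 -0.113   0.07  ]]
can [[0.5215 0.0592 0.066 ]]
green [[ 0.6464 -0.0069  0.07  ]]
vial cap top [[ 0.644  -0.2347  0.07  ]]
```

```bash
python3 -m pendant '[[[1,0,45,0,0,0,-1],[1,0,90,0,0,0,-1],[1,0,120,0,0,0,-1],[1,0,132,0,0,0,-1],[1,0,139,0,0,0,-1],[1,0,139,0,0,0,-1],[1,0,139,0,0,0,1],[1,0,139,0,0,0,1],[1,0,139,0,0,0,1],[1,0,139,0,0,0,1],[1,0,139,0,0,0,1],[1,0,139,0,0,0,1]]]' 25
```

```text
clock: 3.32
position: [0.5325, -0.0818, 0.212]
ee_rot: [3.131, -0.256, 0.001]
force: [-1.8, -0.9, 5.2]
width: 0.65
```

```bash
python3 -m pendant '[[[0,0,-15,0,0,0,1],[0,0,-50,0,0,0,1],[0,0,-95,0,0,0,1],[-10,30,-120,0,0,0,1],[-25,75,-135,0,0,0,1],[-42,125,-140,0,0,0,1],[-60,175,-140,0,0,0,1],[-73,215,-140,0,0,0,1],[-80,235,-140,0,0,0,1],[-80,235,-140,0,0,0,1],[-80,235,-140,0,0,0,1]]]'; python3 look.py w2
```

```text
clock: 4.7
position: [0.4157, -0.2996, 0.3521]
ee_rot: [-3.131, 0.255, -0.001]
force: [0.4, 0.6, -0.7]
width: 0.652
4.7 [ 0.41571237 -0.29961672  0.35206101] [-3.13070641e+00  2.54538535e-01 -7.60602951e-04] [ 0.36246585  0.60165669 -0.68535827] 0.6515736006103905 [ 5.25276513e-01  3.08583690e-01 -6.07756496e-03  1.91230950e+00
  1.42864709e-03  9.20502666e-01 -1.21442579e+00]
```

View pics/w2.png

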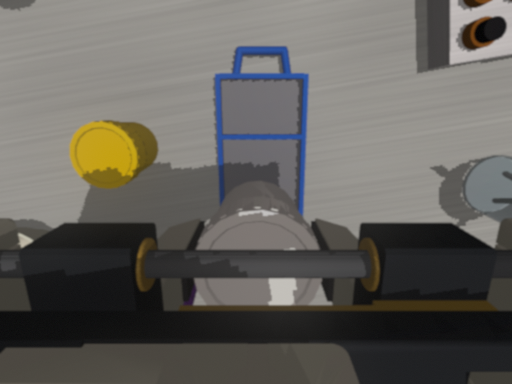

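The cup is held, and the blue carrier is visible: far rim corners (216,75) and (307,75), divider centred at (262,136).

```bash
cat > kit.py <<'E'
import sys
from h import *
np.set_printoptions(precision=4,suppress=True)
f=np.load(sys.argv[1]+".npz");c=cam("wrist",{"position":f["p"],"ee_rot":f["r"]})
lo,hi=((100,150,60),(125,255,255)) if sys.argv[2]=="blue" else ((5,190,110),(16,255,255))
x0,y0,x1,y1=map(int,sys.argv[3:7])
m=cv2.inRange(cv2.cvtColor(cv2.imread(f"pics/{sys.argv[1]}.png"),cv2.COLOR_BGR2HSV),lo,hi)
yy,xx=np.nonzero(m);s=(xx>x0)&(xx<x1)&(yy>y0)&(yy<y1)
P=onz(c,np.c_[xx[s],yy[s]],.013)
T=R.from_rotvec(f["r"]).as_matrix();t=(P-f["p"])@T*1000  # tool coords mm
print("n",s.sum(),"tool x range",t[:,0].min(),t[:,0].max(),"y range",t[:,1].min(),t[:,1].max())
h,e=np.histogram(t[:,0],bins=np.arange(t[:,0].min(),t[:,0].max()+4,4));
for a,b in zip(e,h):
    q=t[(t[:,0]>=a)&(t[:,0]<a+4)]
    if b: print(round(a,1),b,"y",q[:,1].min().round(1),q[:,1].max().round(1))
E
python3 kit.py w2 blue 200 30 320 215
```

```text
n 2178 tool x range -41.61810379920856 127.76255889866314 y range -42.1513996736215 49.16378943623832
-41.6 10 y 46.0 48.4
-37.6 9 y 45.9 48.2
-33.6 16 y 45.7 49.2
-29.6 14 y -40.6 49.0
-25.6 24 y -40.6 48.8
-21.6 16 y -40.4 48.7
-17.6 20 y -40.3 48.5
-13.6 15 y -40.2 48.4
-9.6 23 y -41.1 48.2
-5.6 19 y -41.0 49.1
-1.6 24 y -40.9 49.0
2.4 24 y -40.8 48.8
6.4 18 y -40.6 48.6
10.4 29 y -41.5 48.5
14.4 29 y -41.5 48.3
18.4 20 y -41.3 49.1
22.4 28 y -41.2 49.1
26.4 31 y -42.1 48.9
30.4 32 y -42.0 48.7
34.4 32 y -41.8 48.6
38.4 265 y -41.7 48.4
42.4 108 y -41.6 48.3
46.4 28 y -41.4 49.0
50.4 29 y -41.3 49.0
54.4 29 y -42.1 48.8
58.4 32 y -42.1 48.6
62.4 32 y -41.9 48.5
66.4 32 y -41.8 48.3
70.4 33 y -41.7 49.0
74.4 32 y -41.5 49.0
78.4 35 y -41.4 48.8
82.4 30 y -42.2 48.6
86.4 32 y -42.1 48.5
90.4 32 y -41.9 48.3
94.4 33 y -41.8 49.0
98.4 305 y -41.7 49.0
102.4 121 y -37.5 44.8
106.4 46 y -23.6 30.8
110.4 56 y -22.5 29.7
114.4 44 y -22.4 28.6
118.4 67 y -21.4 28.5
122.4 231 y -20.3 27.4
126.4 93 y -19.3 26.4
```

```bash
python3 -m pendant '[[[-3,3.5,20,0,0,0,1],[-3,3.5,60,0,0,0,1],[-3,3.5,95,0,0,0,1],[-3,3.5,115,0,0,0,1],[-3,3.5,125,0,0,0,1],[-3,3.5,130,0,0,0,1],[-3,3.5,133,0,0,0,1],[-3,3.5,133,0,0,0,1],[-3,3.5,133,0,0,0,1]]]'; python3 -c "
from cell import *;print(arm.observe()['force'],arm.observe()['position'])"
```

```text
clock: 5.88
position: [0.4118, -0.3037, 0.2192]
ee_rot: [3.131, -0.256, 0.001]
force: [-0.2, -0.6, -1.2]
width: 0.648
[-0.20615194 -0.57594223 -1.21771266] [ 0.41183228 -0.30368115  0.21919769]
```

```bash
python3 -m pendant '[[[0,0,1,0,0,0,1],[0,0,2,0,0,0,1],[0,0,3,0,0,0,1],[0,0,3.5,0,0,0,1],[0,0,4,0,0,0,1],[0,0,4,0,0,0,1]]]'
```

```text
clock: 6.62
position: [0.4117, -0.3035, 0.215]
ee_rot: [3.131, -0.256, 0.0]
force: [-0.5, 1.1, 4.1]
width: 0.651
```

```bash
python3 -m pendant '[[[0,0,0,0,0,0,-0.6],[0,0,0,0,0,0,-0.6],[0,0,0,0,0,0,-1],[0,0,0,0,0,0,-1],[0,0,-15,0,0,0,-1],[0,0,-60,0,0,0,-1],[0,0,-110,0,0,0,-1],[0,0,-135,0,0,0,-1],[0,0,-135,0,0,0,-1]]]'; python3 look.py w3
```

```text
clock: 7.75
position: [0.4122, -0.3039, 0.3527]
ee_rot: [3.129, -0.256, 0.007]
force: [0.8, 0.0, -0.5]
width: 1.0
7.75 [ 0.41215451 -0.30386394  0.35273509] [ 3.12880919 -0.2561575   0.00743009] [ 0.78146066  0.02697161 -0.45906122] 0.9999165518429277 [ 5.33002893e-01  3.05623526e-01 -2.64115061e-03  1.91480959e+00
  1.03234521e-03  9.15895286e-01 -1.20431356e+00]
```

View pics/w3.png

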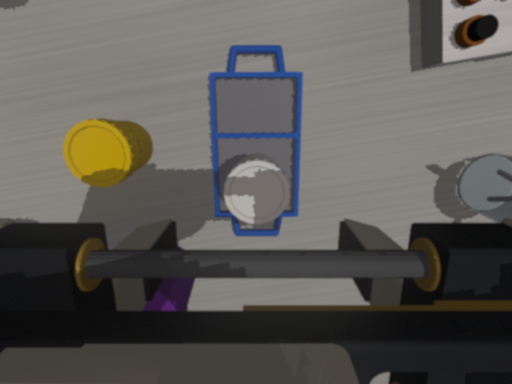

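The white cup stands in the wide pocket, lid at (257,191), inside the rim. Now I'll fix the carrier frame from this view.

```bash
python3 kit.py w3 blue 190 30 320 240 | awk 'NR==1||$2>60||NR==30'
python3 - <<'E'
from h import *
f=np.load("w3.npz");c=cam("wrist",{"position":f["p"],"ee_rot":f["r"]})
T=R.from_rotvec(f["r"]).as_matrix()
print((onz(c,(257,190.5),.073)-f["p"])@T*1000, T)
E
```

```text
n 2505 tool x range -68.37694677325746 128.88493823642335 y range -47.88059985041694 43.41153357809348
-68.4 167 y -25.9 22.0
-44.4 76 y -46.8 42.9
39.6 218 y -47.0 43.2
43.6 126 y -46.8 43.1
99.6 288 y -47.7 43.1
103.6 131 y -44.6 41.9
119.6 100 y -27.3 22.7
123.6 199 y -26.3 21.6
127.6 93 y -25.2 20.6
[[ -0.35291009  -0.78355308 279.73573737]] [[ 0.98667255 -0.16265533  0.00452963]
 [-0.16264441 -0.9866811  -0.00268485]
 [ 0.004906    0.00191235 -0.99998614]]
```

```bash
python3 -m pendant '[[[25,-12,0,0,0,0,-1],[75,-37,0,0,0,0,-1],[130,-64,0,0,0,0,-1],[180,-88,0,0,0,0,-1],[210,-103,0,0,0,0,-1],[217,-106,0,0,0,0,-1],[217,-106,0,0,0,0,-1],[217,-106,0,0,0,0,-1]]]'; python3 look.py w4
```

```text
clock: 8.8
position: [0.6418, -0.2353, 0.3495]
ee_rot: [3.13, -0.259, -0.002]
force: [-0.4, -0.0, -0.1]
width: 1.004
8.8 [ 0.64176227 -0.23531842  0.34950222] [ 3.13033531e+00 -2.58688875e-01 -1.97644330e-03] [-0.3500718  -0.01385241 -0.12386801] 1.0040591255600937 [ 0.28451428  0.57454808 -0.0182829   1.47793914  0.01211682  1.09033967
 -1.47214599]
```

View pics/w4.png

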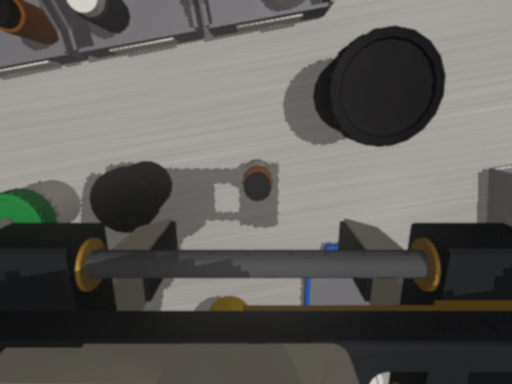

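The vial's black cap sits at (258,186), almost under the tool. The big black cup is at (388,87), clear of the fingers. Offset is about +3 mm in tool x.

```bash
python3 -m pendant '[[[3,0.5,45,0,0,0,-1],[3,0.5,95,0,0,0,-1],[3,0.5,125,0,0,0,-1],[3,0.5,142,0,0,0,-1],[3,0.5,150,0,0,0,-1],[3,0.5,150,0,0,0,-1],[3,0.5,150,0,0,0,0.2],[3,0.5,150,0,0,0,1],[3,0.5,150,0,0,0,1],[3,0.5,150,0,0,0,1],[3,0.5,150,0,0,0,1],[3,0.5,150,0,0,0,1],[3,0.5,150,0,0,0,1]]]' 20
```

```text
clock: 10.48
position: [0.6459, -0.2352, 0.1997]
ee_rot: [3.131, -0.256, -0.0]
force: [-0.8, 0.1, 0.2]
width: 0.321
```

```bash
python3 -m pendant '[[[0,0,-15,0,0,0,1],[0,0,-55,0,0,0,1],[0,0,-105,0,0,0,1],[-20,14,-135,0,0,0,1],[-55,39,-150,0,0,0,1],[-95,68,-150,0,0,0,1],[-130,93,-150,0,0,0,1],[-145,104,-150,0,0,0,1],[-145,104,-150,0,0,0,1],[-145,104,-150,0,0,0,1]]]'; python3 look.py w5; python3 kit.py w5 blue 150 10 350 220
```

```text
clock: 11.72
position: [0.4874, -0.3132, 0.3501]
ee_rot: [-3.131, 0.253, -0.002]
force: [-0.1, 1.0, -1.5]
width: 0.321
11.725 [ 0.4874353  -0.31322214  0.35009283] [-3.13091568e+00  2.53277362e-01 -2.19463741e-03] [-0.08286644  1.02079515 -1.51556934] 0.32082138028917045 [ 0.49168537  0.41228138 -0.01705056  1.75539841  0.00711427  0.97286111
 -1.26017061]
n 1428 tool x range -49.18750713737465 54.74058447488995 y range -43.97229410399902 47.21443163867218
-49.2 23 y -43.3 47.2
-45.2 21 y -43.2 47.1
-41.2 28 y -43.1 46.9
-37.2 22 y -42.9 46.8
-33.2 313 y -42.8 46.6
-29.2 20 y -42.6 46.5
-25.2 22 y -42.5 46.3
-21.2 15 y -42.4 46.2
-17.2 24 y -43.3 46.0
-13.2 21 y -43.2 47.0
-9.2 28 y -43.1 46.8
-5.2 18 y -42.9 46.7
-1.2 20 y -42.8 46.5
2.8 20 y -42.7 46.4
6.8 12 y -42.5 46.2
10.8 20 y -43.4 46.1
14.8 29 y -43.3 46.9
18.8 28 y -43.2 46.8
22.8 22 y -43.0 46.6
26.8 293 y -44.0 46.5
30.8 46 y -27.0 30.6
34.8 40 y -24.9 28.4
38.8 39 y -24.8 27.3
42.8 39 y -23.7 27.2
46.8 79 y -22.6 26.1
50.8 186 y -22.5 26.0
```

View pics/w5.png

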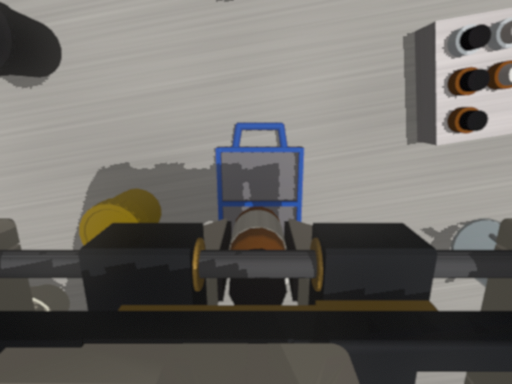

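The vial is held upright. The narrow pocket centre is at tool (-1,+2) mm, from the divider at row 204 and the end wall at row 150.

```bash
python3 -m pendant '[[[-1,2,20,0,0,0,1],[-1,2,60,0,0,0,1],[-1,2,100,0,0,0,1],[-1,2,123,0,0,0,1],[-1,2,135,0,0,0,1],[-1,2,140,0,0,0,1],[-1,2,143,0,0,0,1],[-1,2,144.5,0,0,0,1],[-1,2,145.5,0,0,0,1],[-1,2,146.5,0,0,0,1],[-1,2,147,0,0,0,1],[-1,2,147,0,0,0,1]]]'
```

```text
clock: 13.28
position: [0.4846, -0.3161, 0.2028]
ee_rot: [3.131, -0.256, 0.0]
force: [0.3, -0.2, -0.7]
width: 0.324
```

```bash
python3 -m pendant '[[[0,0,0.5,0,0,0,1],[0,0,0.8,0,0,0,1],[0,0,0.8,0,0,0,1]]]'
```

```text
clock: 13.65
position: [0.4847, -0.3161, 0.2026]
ee_rot: [3.131, -0.256, 0.001]
force: [-2.7, 1.1, 7.3]
width: 0.328
```

```bash
python3 -m pendant '[[[0,0,0,0,0,0,0.1],[0,0,0,0,0,0,0],[0,0,0,0,0,0,-0.2],[0,0,0,0,0,0,-0.2],[0,0,-15,0,0,0,-0.2],[0,0,-60,0,0,0,-1],[0,0,-110,0,0,0,-1],[0,0,-147,0,0,0,-1],[0,0,-147,0,0,0,-1]]]'; python3 look.py w6
```

```text
clock: 14.78
position: [0.4854, -0.3165, 0.3533]
ee_rot: [3.128, -0.256, 0.01]
force: [-0.2, 0.4, -0.7]
width: 0.975
14.775 [ 0.48540863 -0.31652776  0.35328493] [ 3.12823566 -0.25614783  0.01023107] [-0.17880083  0.41632734 -0.65076462] 0.9753892925037384 [ 0.49644055  0.40732411 -0.01481724  1.75449837  0.00722039  0.97269939
 -1.25538488]
```

View pics/w6.png

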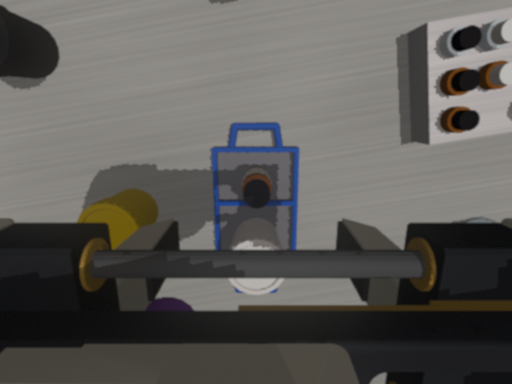

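Both are upright in the blue carrier: cap at (257,190), white lid at about (257,270). Next is the black cup. I'll turn the jaws about 69° to stay clear of the green-lidded cup.

```bash
python3 -m pendant '[[[12,-21,0,0,0,-0.1,-1],[35,-60,0,0,0,-0.27,-1],[60,-105,0,0,0,-0.45,-1],[85,-150,0,0,0,-0.63,-1],[108,-190,0,0,0,-0.81,-1],[124,-217,2,0,0,-0.98,-1],[130,-228,3,0,0,-1.12,-1],[130,-228,3,0,0,-1.2,-1],[130,-228,3,0,0,-1.2,-1],[130,-228,3,0,0,-1.2,-1]]]'; python3 look.py w7
```

```text
clock: 16.08
position: [0.6497, -0.1126, 0.3454]
ee_rot: [-2.73, -1.553, 0.001]
force: [0.2, -1.1, -0.1]
width: 1.001
16.075 [ 0.6496805  -0.11256138  0.3453876 ] [-2.73027619e+00 -1.55310856e+00  1.44258918e-03] [ 0.15720333 -1.14078067 -0.14376524] 1.0006637135045764 [ 0.30062889  0.56512403 -0.32728698  1.53105426  0.19663005  1.07898329
 -0.60896862]
```

View pics/w7.png

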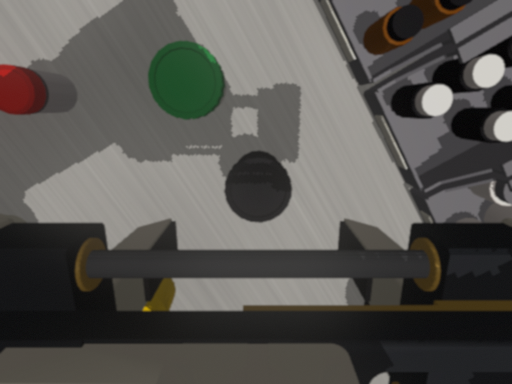

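The black lid is at (258,187), and the green lid at (186,80) is well clear of the finger paths.

```bash
python3 -m pendant '[[[3,0.5,45,0,0,0,-1],[3,0.5,85,0,0,0,-1],[3,0.5,113,0,0,0,-1],[3,0.5,126,0,0,0,-1],[3,0.5,133,0,0,0,-1],[3,0.5,133,0,0,0,-1],[3,0.5,133,0,0,0,1],[3,0.5,133,0,0,0,1],[3,0.5,133,0,0,0,1],[3,0.5,133,0,0,0,1],[3,0.5,133,0,0,0,1],[3,0.5,133,0,0,0,1]]]' 25
python3 - <<'E'
from h import *
s=arm.observe();T=R.from_rotvec(s["ee_rot"]).as_matrix();print(T)
u=np.array([np.cos(np.radians(-9.4)),np.sin(np.radians(-9.4)),0])
w=np.array([.418,.2835,s["position"][2]])-.03*u
print(w,(w-s["position"])@T*1000)
E
```

```text
clock: 17.62
position: [0.652, -0.1099, 0.2132]
ee_rot: [2.729, 1.556, 0.0]
force: [-0.6, -0.4, 3.4]
width: 0.647
[[ 5.09137013e-01  8.60685460e-01  2.02397740e-04]
 [ 8.60685483e-01 -5.09137005e-01 -9.43264196e-05]
 [ 2.18628011e-05  2.22225868e-04 -9.99999975e-01]]
[0.38840284 0.28839978 0.21316606] [ 2.08633849e+02 -4.29658920e+02 -9.09200082e-02]
```

```bash
python3 -m pendant '[[[0,0,-15,0,0,0,1],[0,0,-50,0,0,0,1],[0,0,-95,0,0,0,1],[8,-16,-125,0,0,0,1],[24,-50,-138,0,0,0,1],[46,-95,-140,0,0,0,1],[70,-145,-140,0,0,0,1],[95,-195,-140,0,0,0,1],[119,-245,-140,0,0,0,1],[143,-295,-140,0,0,0,1],[167,-345,-140,0,0,0,1],[188,-388,-140,0,0,0,1],[202,-417,-140,0,0,0,1],[209,-430,-140,0,0,0,1],[209,-430,-140,0,0,0,1],[209,-430,-140,0,0,0,1]]]'; python3 look.py w8
```

```text
clock: 19.62
position: [0.3892, 0.2876, 0.3529]
ee_rot: [2.73, 1.553, -0.0]
force: [-0.1, -0.1, -0.7]
width: 0.65
19.625 [0.3891648  0.28760166 0.35286092] [ 2.72965896e+00  1.55336335e+00 -3.57850458e-04] [-0.06769208 -0.07456981 -0.73593816] 0.6499602385339007 [-0.34080429  0.31142557 -0.50409368  1.94360793  0.18638231  0.9321284
 -1.47240707]
```

View pics/w8.png

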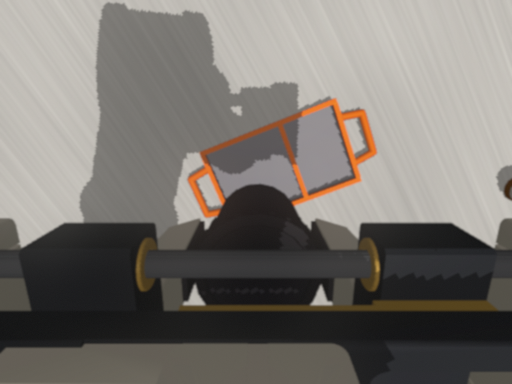

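The orange carrier is visible with outer rim corners (203,153), (335,101), (358,180); the divider runs (281,124)–(304,197).

Run:
```python
from h import *
np.set_printoptions(precision=1,suppress=True)
f=np.load("w8.npz");c=cam("wrist",{"position":f["p"],"ee_rot":f["r"]});T=R.from_rotvec(f["r"]).as_matrix()
m=cv2.inRange(cv2.cvtColor(cv2.imread("pics/w8.png"),cv2.COLOR_BGR2HSV),(3,150,90),(18,255,255))
yy,xx=np.nonzero(m);s=(xx>180)&(xx<385)&(yy>95)&(yy<222)
t=(onz(c,np.c_[xx[s],yy[s]],.013)-f["p"])@T*1000
r=cv2.minAreaRect(t[:,:2].astype(np.float32));print(r)
A,B,C,d1,d2=[((onz(c,p,.014)-f["p"])@T*1000)[0,:2] for p in [(203,153),(335,101),(358,180),(281,124),(304,197)]]
print(A,B,C,np.linalg.norm(A-B),np.linalg.norm(B-C))
u=(B-A)/np.linalg.norm(B-A);v=(C-B)/np.linalg.norm(C-B)
o=(A+C)/2;print("kit origin",o,"from div",(d1+d2)/2-14*u,"wide",o-30*u,"narrow",o+44*u,"u",u)
wu=T[:,:2]@u;print("world yaw",np.degrees(np.arctan2(wu[1],wu[0])))
w=f["p"]+T[:,:2]@(o/1000);print("kit world",w*1000)
```

```text
((10.261835098266602, 25.713966369628906), (199.10366821289062, 92.2177963256836), 68.52684783935547)
[ 24.7 -57.3] [77.6 79. ] [ -4.7 109.6] 146.20271276324772 87.80652246339774
kit origin [10.  26.1] from div [10.4 25.2] wide [-0.8 -1.8] narrow [26.  67.1] u [0.4 0.9]
world yaw -9.492252084235067
kit world [416.8 282.9 352.9]
```

Pocket centre is only (-1,-2) mm off; both estimates agree to 1 mm.

```bash
python3 -m pendant '[[[-1,-2,20,0,0,0,1],[-1,-2,60,0,0,0,1],[-1,-2,95,0,0,0,1],[-1,-2,115,0,0,0,1],[-1,-2,125,0,0,0,1],[-1,-2,130,0,0,0,1],[-1,-2,133,0,0,0,1],[-1,-2,134.5,0,0,0,1],[-1,-2,135.5,0,0,0,1],[-1,-2,136.3,0,0,0,1],[-1,-2,136.3,0,0,0,1]]]'
```

```text
clock: 21.05
position: [0.386, 0.2891, 0.2167]
ee_rot: [2.729, 1.557, 0.0]
force: [-0.4, -0.6, -0.0]
width: 0.649
```

```bash
python3 -m pendant '[[[0,0,0.5,0,0,0,1],[0,0,1,0,0,0,1],[0,0,1,0,0,0,1]]]'
```

```text
clock: 21.42
position: [0.386, 0.2891, 0.2161]
ee_rot: [2.729, 1.556, 0.001]
force: [-1.0, -2.1, 8.3]
width: 0.647
```

```bash
python3 -m pendant '[[[0,0,0,0,0,0,-0.6],[0,0,0,0,0,0,-0.6],[0,0,0,0,0,0,-1],[0,0,0,0,0,0,-1],[0,0,-15,0,0,0,-1],[0,0,-60,0,0,0,-1],[0,0,-110,0,0,0,-1],[0,0,-137,0,0,0,-1],[0,0,-137,0,0,0,-1]]]'; python3 look.py w9
python3 - <<'E'
from h import *
s=arm.observe();T=R.from_rotvec(s["ee_rot"]).as_matrix()
print((np.array([.520,.062,.35])-s["position"])@T*1000)
E
```

```text
clock: 22.55
position: [0.3862, 0.2896, 0.3555]
ee_rot: [-2.728, -1.556, -0.008]
force: [0.7, -0.1, -1.4]
width: 1.004
22.55 [0.38622533 0.2895965  0.35554187] [-2.72849803 -1.55613662 -0.00797939] [ 0.70660749 -0.12322408 -1.41625553] 1.0039952353763981 [-0.33525754  0.30678603 -0.51819361  1.94429781  0.18872448  0.93228999
 -1.47988404]
[-127.19410235  230.95216929    3.95526791]
```

View pics/w9.png

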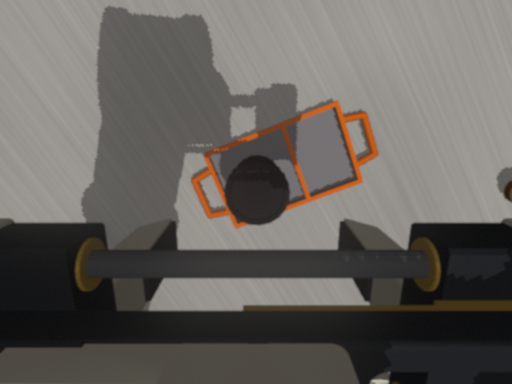

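The black cup stands in the wide pocket, lid at (257,189). Now the canister, with the jaws turned 0.8 rad to clear the cup when placing.

```bash
python3 -m pendant '[[[-12,22,0,0,0,0.1,-1],[-34,62,0,0,0,0.25,-1],[-60,109,1,0,0,0.42,-1],[-85,154,2,0,0,0.58,-1],[-108,196,3,0,0,0.72,-1],[-122,222,4,0,0,0.8,-1],[-127,231,4,0,0,0.8,-1],[-127,231,4,0,0,0.8,-1],[-127,231,4,0,0,0.8,-1]]]'; python3 look.py w10
```

```text
clock: 23.72
position: [0.5195, 0.0638, 0.3486]
ee_rot: [-3.118, -0.376, 0.001]
force: [-0.2, -0.4, -0.2]
width: 0.998
23.725 [0.51952974 0.06377009 0.34856911] [-3.11823166e+00 -3.75915297e-01  6.63348073e-04] [-0.19890898 -0.37024983 -0.23390646] 0.9979091762349525 [-0.03662075  0.34441854 -0.2411303   1.875767    0.09946444  0.93331017
 -1.65428373]
```

View pics/w10.png

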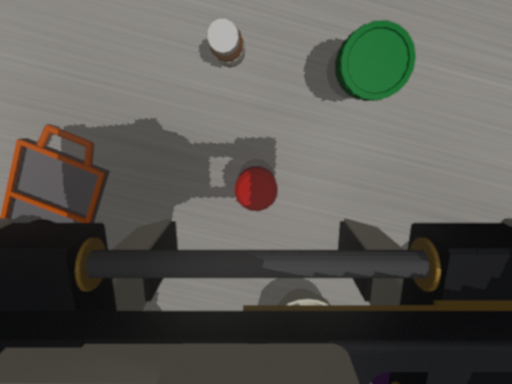

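Red lid at (256,188), directly below.

```bash
python3 -m pendant '[[[1,-1,45,0,0,0,-1],[1,-1,95,0,0,0,-1],[1,-1,127,0,0,0,-1],[1,-1,144,0,0,0,-1],[1,-1,152,0,0,0,-1],[1,-1,152,0,0,0,-1],[1,-1,152,0,0,0,0],[1,-1,152,0,0,0,1],[1,-1,152,0,0,0,1],[1,-1,152,0,0,0,1],[1,-1,152,0,0,0,1],[1,-1,152,0,0,0,1]]]' 25
python3 - <<'E'
from h import *
s=arm.observe();T=R.from_rotvec(s["ee_rot"]).as_matrix()
a=np.radians(-9.45);w=np.array([.4168+.044*np.cos(a),.2829+.044*np.sin(a),s["position"][2]])
print(w,(w-s["position"])@T*1000,s["joints"])
E
```

```text
clock: 25.28
position: [0.5209, 0.0635, 0.1967]
ee_rot: [-3.119, -0.371, -0.0]
force: [-0.3, 1.2, 1.3]
width: 0.429
[0.46020289 0.27567578 0.19668139] [-9.21407285e+00 -2.20493036e+02  3.79462903e-02] [-0.07874252  0.5567327  -0.19565785  2.00856387  0.18464999  0.59265245
 -1.7330773 ]
```

```bash
python3 -m pendant '[[[0,0,-15,0,0,0,1],[0,0,-55,0,0,0,1],[0,0,-105,0,0,0,1],[-1,-20,-138,0,0,0,1],[-2,-58,-152,0,0,0,1],[-4,-105,-152,0,0,0,1],[-6,-155,-152,0,0,0,1],[-8,-198,-152,0,0,0,1],[-9,-220,-152,0,0,0,1],[-9,-220,-152,0,0,0,1],[-9,-220,-152,0,0,0,1]]]'; python3 look.py w11
```

```text
clock: 26.65
position: [0.4609, 0.2739, 0.3489]
ee_rot: [3.119, 0.369, 0.0]
force: [0.6, -0.4, -1.7]
width: 0.43
26.65 [0.46086643 0.27393174 0.3489209 ] [3.11888559e+00 3.69278587e-01 2.40602592e-04] [ 0.57735517 -0.36858335 -1.6593899 ] 0.4295664082801975 [-0.40015225  0.37042583 -0.30938179  1.84151424  0.13692219  0.95059973
 -2.10478373]
```

View pics/w11.png

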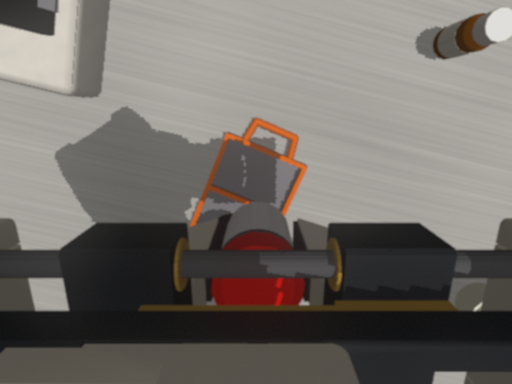

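Far outer corners of the orange carrier are at (226,133) and (306,167); the divider's left end is at (209,187).

Run:
```python
from h import *
np.set_printoptions(precision=1,suppress=True)
f=np.load("w11.npz");c=cam("wrist",{"position":f["p"],"ee_rot":f["r"]});T=R.from_rotvec(f["r"]).as_matrix()
A,B,d=[((onz(c,p,.014)-f["p"])@T*1000)[0,:2] for p in [(226,133),(306,167),(209,187)]]
a=np.radians(-9.45);u=T[:2,:2].T@np.array([np.cos(a),np.sin(a)])
v=(B-A)/np.linalg.norm(B-A)
print(A,B,np.linalg.norm(A-B),"u",u,"dot",u@v,"narrow",(A+B)/2-32*u,"from div (x only)",(d-((A+B)/2))@u)
w=T[:2,:2].T@(np.array([460.2,275.7])-f["p"][:2]*1000);print("by earlier fix",w)
```

```text
[ 45.9 -32.5] [10.4 51.3] 91.03384929303657 u [0.9 0.4] dot -8.492121469610564e-05 narrow [-1.3 -3.1] from div (x only) -60.637711284123604
by earlier fix [-0.2 -1.9]
```

```bash
python3 -m pendant '[[[-1,-2.5,20,0,0,0,1],[-1,-2.5,60,0,0,0,1],[-1,-2.5,100,0,0,0,1],[-1,-2.5,125,0,0,0,1],[-1,-2.5,137,0,0,0,1],[-1,-2.5,142,0,0,0,1],[-1,-2.5,145.5,0,0,0,1],[-1,-2.5,147,0,0,0,1],[-1,-2.5,148,0,0,0,1],[-1,-2.5,148.7,0,0,0,1],[-1,-2.5,148.7,0,0,0,1]]]'
```

```text
clock: 28.08
position: [0.459, 0.2773, 0.2]
ee_rot: [-3.12, -0.371, -0.0]
force: [-0.7, 0.3, -1.9]
width: 0.431
```

```bash
python3 -m pendant '[[[0,0,0.4,0,0,0,1],[0,0,0.8,0,0,0,1],[0,0,0.8,0,0,0,1]]]'
```

```text
clock: 28.45
position: [0.459, 0.2773, 0.1996]
ee_rot: [3.12, 0.371, 0.001]
force: [-2.3, -1.0, 7.1]
width: 0.43
```

```bash
python3 -m pendant '[[[0,0,0,0,0,0,0],[0,0,0,0,0,0,-0.2],[0,0,0,0,0,0,-0.35],[0,0,0,0,0,0,-0.35],[0,0,-15,0,0,0,-0.35],[0,0,-60,0,0,0,-0.35],[0,0,-110,0,0,0,-1],[0,0,-160,0,0,0,-1],[0,0,-180,0,0,0,-1],[0,0,-180,0,0,0,-1]]]'; python3 look.py w12
python3 - <<'E'
from h import *
for n in("scene","side"): cv2.imwrite(f"pics/{n}9.png",cv2.cvtColor(get_image(n),cv2.COLOR_RGB2BGR))
E
```

```text
clock: 29.7
position: [0.4591, 0.2776, 0.3816]
ee_rot: [-3.118, -0.371, -0.006]
force: [0.7, 0.2, -0.5]
width: 0.996
29.7 [0.45913068 0.27756136 0.38162733] [-3.11778496 -0.37068325 -0.00617619] [ 0.70568034  0.22003087 -0.48237188] 0.9961959315086276 [-0.39474415  0.33662307 -0.32253919  1.8012088   0.12398444  1.01904895
 -2.09921563]
```

View pics/w12.png

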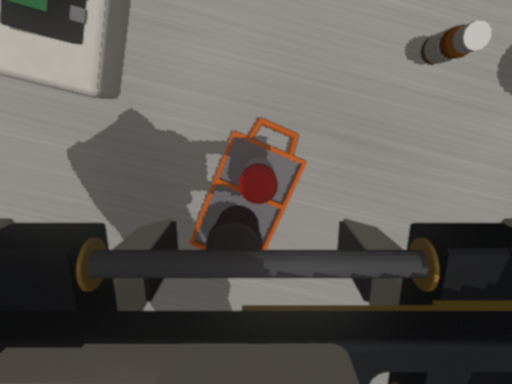

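View pics/scene9.png

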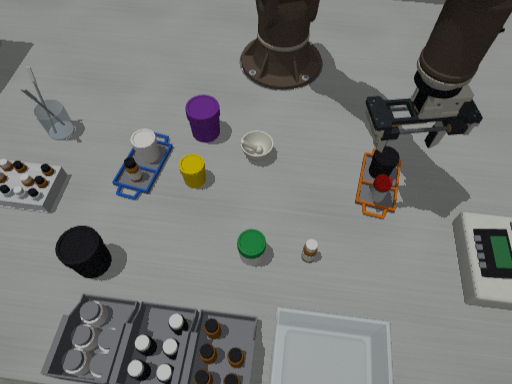

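View pics/side9.png

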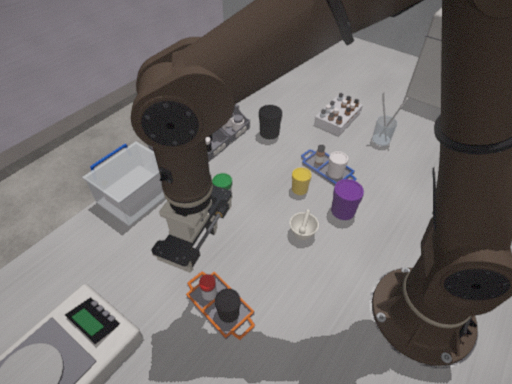

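All four stand upright in the right pockets (scene: white at (145,142), vial at (132,168), black at (384,160), canister at (382,187)). The green-lidded cup, white-capped vial and mortar are at their original pixels, and the gripper is clear above.

```bash
python3 -c "
from cell import arm;print(arm.sign_off(),arm.observe()['clock'])"
```

```text
the job is handed in; nothing more can be done
the job is handed in; nothing more can be done
```

Both kits are made up and the job is handed in, finished at about 30 s of the 96 s allowed. The white cup and black-capped vial are in the blue carrier; the smaller black cup and the red-lidded canister are in the orange one. Each was lowered until a light contact of about 4–8 N showed before I released it.

- **Final pictures:** The last wrist, scene and side views show all four upright inside their pockets. The green-lidded cup, white-capped vial and mortar have not visibly moved, and the gripper is clear.
- **Disagreement:** The scene and side cameras differed by 3–8 mm on positions, so I fixed each grasp and placement from the wrist camera, where repeat estimates agreed to 1–3 mm.
- **Not measured:** I judged the vial and canister's final fit in their pockets by eye. For the white cup I measured about 1 mm off its pocket's centre.

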